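# Slide the tall oil bottle into its caddy stall

## Task

Put the tall amber oil bottle away by pushing it: with the fingertips, low on its wide lower body, gently slide it upright across the table into the empty stall of the steel caddy, the one with the cork disc, until its whole base stands inside the stall. Do not grip it, lift it, tip it or touch it above the wide lower part. Leave the chilli jar and everything else where they stand.

Things in the scene. Friction and masses are not known exactly. Their poses are not given: they have to be found in the camera images.
- oil: tall amber glass oil bottle, loose, round, 215 mm tall, 0.3 to 0.6 kg. Origin at the centre of its underside, z up its axis, yaw meaningless. The wide lower part is a straight cylinder 54 mm in diameter from the table to 45 mm up, yellow band from 12 to 34 mm. Friction on the table 0.5 to 0.7: pushed above about 35 mm it tips, pushed at 10 to 25 mm it slides
- oil_top: upper part of the same bottle (rigid with it), not to be touched: from 45 mm above the table it tapers from 52 mm in diameter to 28 mm at 90 mm, then a neck 24 mm in diameter, and a yellow cap 29 mm in diameter from 193 to 215 mm. Origin on the bottle's axis, 45 mm above the underside
- caddy: steel caddy, fixed: two floorless stalls (bare table) with centres at y = -45 and +45 mm from its origin, which lies on the table. +x points into the stalls: things enter moving along +x. Three walls 6 mm thick, 32 mm tall, at y = -90, 0, +90 mm, from x = -45 to +40 mm; each stall is 84 mm wide inside. Back wall 60 mm tall, inner face at x = +40 mm
- disc: flat cork disc, 60 mm in diameter with an orange middle, flush with the table (no step), at the centre of the empty stall, left or right. Origin at its centre. A bottle axis within 13 mm towards the back or 18 mm towards the front of it, along the caddy's x, is wholly inside
- chilli_jar: red chilli jar, loose, 56 mm in diameter, 75 mm tall, standing in the other stall. Origin under its centre
- dish: white porcelain sauce dish, loose, 84 mm across, 26 mm tall, to the right of the work. Origin under its centre
- cup: steel cup, loose, 72 mm across, 70 mm tall, to the left. Origin under its centre
- green_bottle: green glass bottle, loose, 64 mm in diameter, 210 mm tall, to the left beyond the work. Origin under its centre
- rack: steel skewer rack, fixed, 210 by 160 mm, 57 mm tall, far to the left, open slots across its top. Origin under its centre, x along the skewers
- green_box: green lidded plastic box, fixed, 144 by 188 mm, 84 mm tall, far to the right. Origin under its centre
- skewer0: steel skewer 1 of 4, loose, 334 mm long along its x axis, 6 mm thick, lying in the rack's slots 45 mm above the table. Origin under its middle
- skewer1: steel skewer 2 of 4, loose, 334 mm long along its x axis, 6 mm thick, lying in the rack's slots 45 mm above the table. Origin under its middle
- skewer2: steel skewer 3 of 4, loose, 334 mm long along its x axis, 6 mm thick, lying in the rack's slots 45 mm above the table. Origin under its middle
- skewer3: steel skewer 4 of 4, loose, 334 mm long along its x axis, 6 mm thick, lying in the rack's slots 45 mm above the table. Origin under its middle
Things that resemble listed ones, but are neither listed nor needed, are in the scene too. What is shaped like the oil but pink is not meant.

How it is judged:
At the end, for the whole second after the job is handed in: The oil bottle stands upright and at rest on the table wholly inside the stall with the disc (axis within 24 mm of the disc's centre and no more than 20 mm in front of it), and the jar, dish, cup and green bottle are within 12 mm, and the skewers within 25 mm, of where they were (horizontal distance between oil and disc below 0.024 m and x of oil in the frame of caddy above -0.02 m and angle between oil's own z axis and vertical below 0.05 rad and height (world z) of oil below 0.004 m and linear speed of oil below 0.01 m/s and distance of each of chilli_jar, dish, cup, green_bottle from where it was at the start of the episode below 0.012 m and distance of each of skewer0, skewer1, skewer2, skewer3 from where it was at the start of the episode below 0.025 m); the robot touches nothing.
It fails at once if the oil bottle is tipped by more than about 10 degrees (angle between oil's own z axis and vertical above 0.18 rad).
It fails at once if the oil bottle is lifted off the table (height (world z) of oil above 0.007 m).
It fails at once if the oil bottle is touched above its wide lower part (contact force between any of the fingers, the arm and oil_top above 0.3 N).
It fails at once if the oil bottle is gripped or shoved hard (over 20 N) (contact force between the fingers and oil above 20 N).
It fails at once if the jar, dish, cup or green bottle is moved by more than 12 mm, or a skewer by more than 25 mm (distance of any of chilli_jar, dish, cup, green_bottle from where it was at the start of the episode above 0.012 m or distance of any of skewer0, skewer1, skewer2, skewer3 from where it was at the start of the episode above 0.025 m).
It also fails if it takes over 64 s, if anything falls off the work surface, if the arm or the gripper's body presses on something with over 40 N, if the wrist force passes 120 N, or if a joint passes its speed limit or range.

## Robot

A 6-joint arm with a two-finger parallel gripper is mounted at the origin on the work surface. World frame = base frame: x ahead of the robot, y to its left, z up, the work surface at z = 0. Lengths are in m, angles in rad, forces in N, time in s.
With the tool pointing down it reaches from about 0.375 to 0.9 m from the base axis. Payload 3.1 kg.
Tool frame: the origin (TCP) lies on the centre line of the jaws, within the pads' length; the fingertips stand 11 mm ahead of it and the grasp point (between the pads) lies 8 mm behind it; x points along the fingers, y is the direction in which the jaws open and shut, and the axes are right-handed (so a half turn about x gives the same grasp; the last joint's range is limited). The gripper opens to 87 mm and grips with 3 to 60 N. Pads are 19 mm wide; open, the fingers measure 117 mm over their backs; the gripper's body (75 mm by 190 mm) begins 51 mm behind the grasp point.
Start: joints at [-1.377, 0.527, 1.433, -0, 1.181, -0.178], TCP at [0.227, -0.582, 0.21] pointing down, gripper open.
Joint ranges: [-3.08, 3.08], [-0.75, 2.2], [0.22, 2.44], [-1.43, 4.57], [0, 2.65], [-2.85, 2.85]. Speed limits (rad/s): [2.79, 2.79, 3.14, 3.14, 3.14, 3.14].

## Interface

Orientations are given as a unit quaternion [x, y, z, w].
In Python, from rig import robot, camera, camera_info gives the robot as it stands.
- The arm moves only by the shell command python3 -m inch 'ROWS' [FORCE]. ROWS is JSON, a list that holds one entry, the list of rows, each a list of 5 numbers: the shift along the tool's x, y, z in cm, then the turn about the tool's x in rad, then the opening, from 0 (shut) to 1 (fully open). A call has 1 to 8 rows; each row shifts and turns the pose as measured when the row begins, along the tool's axes as they then stand; what a row does not reach is not made up. A row lasts 1/12 s, in which the tool goes at most 41.7 mm and 7.16 degrees, less where a joint would pass 70% of its speed; a pose out of reach is approached as far as the arm can. A call with a gripper value outside its range is refused whole. The fingers move at their own pace and stop on an object; FORCE is the grip in N (left out, the last holds). Time passes only in rows, so rows that do not move let the fingers close. It gives the time, the measured TCP pose, the force and the opening at its end, in the units of the state.
- robot.get_obs(): the state, without advancing time (a new reading comes with each control period).
- camera(name): name is "scene" or "top"; returns the picture (400x640x3 uint8, red, green, blue); there is no depth.
- camera_info(name): a dict with "camera_matrix" (3x3 intrinsics, pixels), "rvec" (rotation vector, rad) and "tvec" (3), from world to camera coordinates, as OpenCV has them. Camera axes: x right, y down, z forward; pixel columns grow to the right and rows downward; lengths in m; the calibration is good to about 2 mm. A picture is of the moment at which its call begins. camera_info takes no time and is no camera call.
- robot.hand_in(): hands the job in, once; it reports no verdict.
The state is a dict: "time": time; "q": joint angles; "joint_velocities": joint speeds; "joint_torque": joint torques, N m; "position": TCP position; "tool_rot": TCP orientation; "ft_force": force on the tool from outside, world axes, zero at the start; "moment": the same for the moment, N m; "grip_width": finger opening in m.
Only numpy, scipy, OpenCV 4.12 (cv2) and the standard library are available. Lean on these libraries where they do the work, as an engineer would, in place of code of your own. Each camera call takes 0.05 s, during which the arm holds its last target. There are 200 camera calls.

## Working session

There is one attempt and no reset: what is moved stays moved. The work goes in short steps, Python scripts to look and compute and a shell command to move; the robot and the scene stay as the last step left them, time stands still between calls to the robot, and variables do not carry over. Pictures are saved under pics/ and viewed, about 8 in all and at most 12, crops included, and the job is handed in when it is done.

```bash
mkdir -p pics; ls
cat > h.py <<'E'
import numpy as np, cv2
from rig import robot, camera, camera_info
def ray(name,px):
    i=camera_info(name);R=cv2.Rodrigues(np.array(i["rvec"],float))[0];K=np.array(i["camera_matrix"]);t=np.array(i["tvec"],float).ravel()
    d=R.T@np.linalg.inv(K)@np.array([px[0],px[1],1.]);return -R.T@t,d
def onplane(name,px,z=0.):
    c,d=ray(name,px);return c+d*(z-c[2])/d[2]
def proj(name,P):
    i=camera_info(name);return cv2.projectPoints(np.array(P,float).reshape(-1,3),np.array(i["rvec"],float),np.array(i["tvec"],float),np.array(i["camera_matrix"]),None)[0].reshape(-1,2)
def save(name,fn):
    im=camera(name);cv2.imwrite("pics/"+fn,cv2.cvtColor(im,cv2.COLOR_RGB2BGR));return im
E
python3 - <<'E'
from h import *
for n in("scene","top"):
    save(n,n+"0.png"); print(n,ray(n,(320,200)))
o=robot.get_obs();print({k:np.round(v,3) for k,v in o.items()})
E
```

```text
pics
scene (array([0.9515641 , 0.74346936, 1.4451815 ]), array([-0.25776412, -0.42308811, -0.86892307]))
top (array([0.45527566, 0.0293944 , 1.40419134]), array([ 0.07173009, -0.0103037 , -0.99741304]))
{'time': np.float64(0.1), 'q': array([-1.377,  0.528,  1.434,  0.   ,  1.181, -0.179]), 'joint_velocities': array([-0.002, -0.003, -0.004, -0.001,  0.001,  0.003]), 'joint_torque': array([ -0.   , -44.099, -17.715,   0.063,   0.053,  -0.   ]), 'position': array([ 0.227, -0.582,  0.209]), 'tool_rot': array([-0.695, -0.131,  0.695, -0.13 ]), 'ft_force': array([-0.775,  0.759,  0.163]), 'moment': array([ 0.007, -0.014,  0.047]), 'grip_width': np.float64(0.087)}
```

View pics/top0.png

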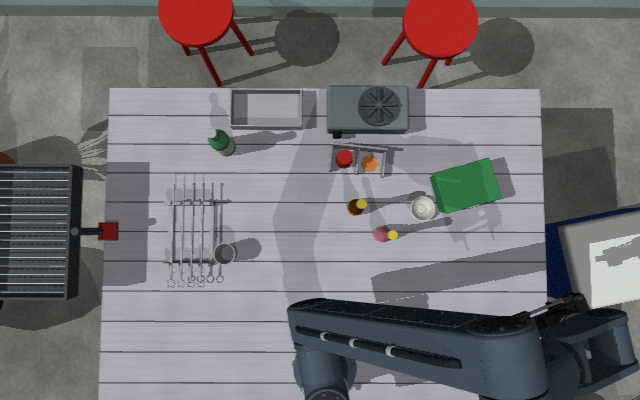

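View pics/scene0.png

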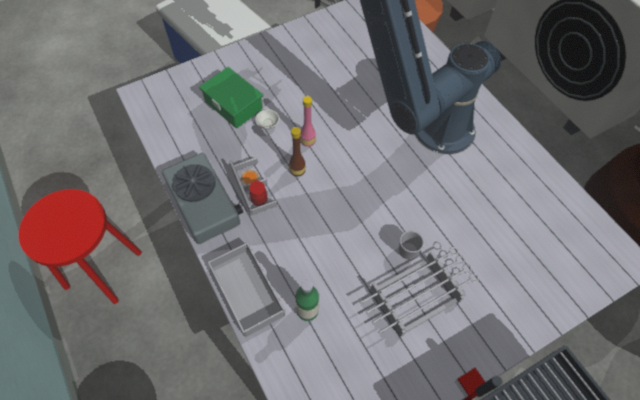

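The top view shows the oil bottle near (357,206), the pink lookalike at (385,234), the caddy around (360,160) with the disc at (370,163), the jar at (345,158) and the dish at (423,208). I'll zoom in on both views.

Run:
```python
import cv2,numpy as np
a=cv2.imread("pics/top0.png")[130:255,310:450]; b=cv2.imread("pics/scene0.png")[90:215,200:340]
s=lambda x:cv2.resize(x,None,fx=4,fy=4,interpolation=cv2.INTER_CUBIC)
cv2.imwrite("pics/z0.png",cv2.resize(np.vstack([s(a)[:, :]]),None,fx=1,fy=1)); cv2.imwrite("pics/z1.png",s(b))
```

```text
(no output)
```

View pics/z0.png

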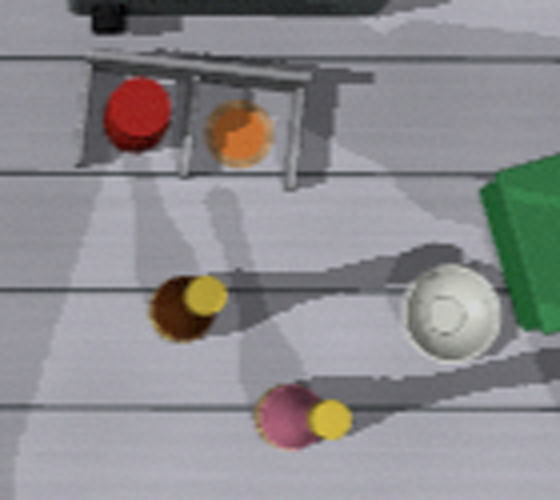

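View pics/z1.png

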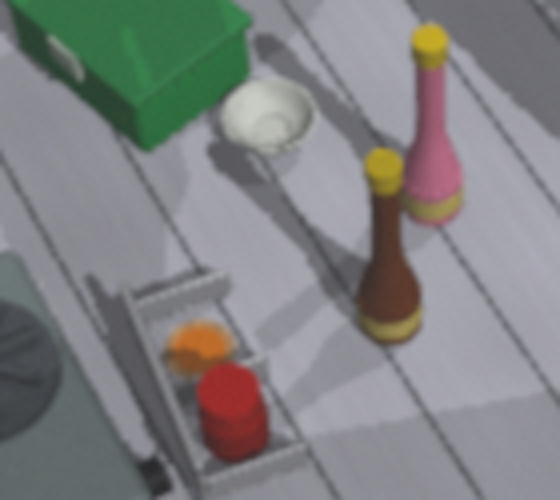

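```bash
cat >> h.py <<'E'
def blob(im,lo,hi,box):
    x0,y0,x1,y1=box;hsv=cv2.cvtColor(im,cv2.COLOR_RGB2HSV)[y0:y1,x0:x1]
    n,l,s,c=cv2.connectedComponentsWithStats(cv2.inRange(hsv,np.array(lo),np.array(hi)))
    k=1+np.argmax(s[1:,4]);return c[k]+[x0,y0],s[k,4]
E
python3 - <<'E'
from h import *
t=cv2.imread("pics/top0.png")[:,:,::-1].copy();s=cv2.imread("pics/scene0.png")[:,:,::-1].copy()
Y=((22,130,90),(32,255,255)); O=((5,130,90),(19,255,255))
for n,im,bo,bd in(("top",t,(350,195,370,212),(358,150,382,176)),("scene",s,(288,122,305,142),(238,165,260,188))):
    p,a=blob(im,*Y,bo);print(n,"cap",p,a,onplane(n,p,.215 if n=="top" else .207))
    p,a=blob(im,*O,bd);print(n,"disc",p,a,onplane(n,p))
z=lambda x,y:(x/4+310,y/4+130)
for nm,p,h in(("right",[(298,90),(290,186)],.032),("mid",[(190,82),(185,175)],.032),("back",[(90,55),(310,77)],.06)):
    a,b=[onplane("top",z(*q),h) for q in p];print(nm,a,b,np.degrees(np.arctan2(*(a-b)[[1,0]])))
print("dish",onplane("top",z(452,312),.02),"pink cap",onplane("top",z(330,420),.215),"jar",onplane("top",z(139,108),.075))
# scene body base of oil
print("band", onplane("scene",(200+390/4,90+325/4),.02))
E
```

```text
top cap [360.78313253 203.51807229] 83 [ 0.53093508 -0.10083747  0.215     ]
top disc [369.16107383 163.        ] 149 [ 0.68422486 -0.15379656  0.        ]
scene cap [295.74074074 132.45679012] 81 [ 0.53138592 -0.09772067  0.207     ]
scene disc [249.53030303 176.71212121] 132 [ 0.68281624 -0.15277984  0.        ]
right [ 0.71480056 -0.20145676  0.032     ] [ 0.63351662 -0.19408659  0.032     ] -5.180949135561242
mid [ 0.72130334 -0.11060902  0.032     ] [ 0.64252558 -0.10611399  0.032     ] -3.265730187976986
back [ 0.73810914 -0.02533376  0.06      ] [ 0.72036467 -0.20673335  0.06      ] 84.41311295360134
dish [ 0.52881958 -0.33156127  0.02      ] pink cap [ 0.44041313 -0.19174719  0.215     ] jar [ 0.6914455  -0.06461581  0.075     ]
band [ 0.53907635 -0.08172399  0.02      ]
```

```bash
cat >> h.py <<'E'
from scipy.spatial.transform import Rotation as Ro
def tool(o=None):
    o=o or robot.get_obs();R=Ro.from_quat(o["tool_rot"]).as_matrix();return np.array(o["position"]),R,np.degrees(np.arctan2(R[1,1],R[0,1]))
def shift(target):
    p,R,_=tool();return np.round(100*R.T@(np.array(target)-p),2)
E
python3 -m inch '[[[-4,0,0,0,1],[-4,0,0,0,1],[-4,0,0,0,1],[-4,0,0,0,1]]]'; python3 -c "
from h import *
p,R,a=tool();print(p,R.round(2),a,shift((.42,.05,.35)))"
```

```text
time: 0.43
position: [0.2254, -0.5748, 0.3591]
tool_rot: [-0.695, -0.144, 0.695, -0.118]
ft_force: [0.1, -2.2, -0.4]
grip_width: 0.0867
[ 0.22536531 -0.57482471  0.35914289] [[-0.01  0.36 -0.93]
 [ 0.04 -0.93 -0.36]
 [-1.   -0.04 -0.01]] -68.7106291776228 [  3.04 -51.08 -40.8 ]
```

```bash
for i in 1; do python3 -m inch '[[[0,-2.9,-2.7,0,1],[0,-2.9,-2.7,0,1],[0,-2.9,-2.7,0,1],[0,-2.9,-2.7,0,1],[0,-2.9,-2.7,0,1],[0,-2.9,-2.7,0,1],[0,-2.9,-2.7,0,1],[0,-2.9,-2.7,0,1]]]';  python3 -m inch '[[[0,-2.9,-2.7,0,1],[0,-2.9,-2.7,0,1],[0,-2.9,-2.7,0,1],[0,-2.9,-2.7,0,1],[0,-2.9,-2.7,0,1],[0,-2.9,-2.7,0,1],[0,-2.9,-2.7,0,1]]]'; python3 -m inch '[[[0,0,0,-0.1,1],[0,0,0,-0.1,1],[0,0,0,-0.1,1],[0,0,0,-0.1,1],[0,0,0,0,1]]]'; done; python3 -c "
from h import *
p,R,a=tool();print(p,R.round(3),a,shift((.45,.0,.33)))
for n in('top','scene'): 
  im=save(n,n+'1.png'); u,v=np.clip(proj(n,p)[0].astype(int)-[70,75],0,[500,260]); c=cv2.resize(im[v:v+150,u:u+140],None,fx=3.9,fy=3.9)
  cv2.imwrite('pics/c_'+n+'1.png',c[:,:,::-1]);print(u,v)
"
```

```text
time: 1.1
position: [0.3447, -0.2832, 0.3721]
tool_rot: [-0.696, -0.129, 0.696, -0.122]
ft_force: [0.6, 0.2, -0.1]
grip_width: 0.0867
time: 1.68
position: [0.4508, -0.012, 0.3733]
tool_rot: [-0.695, -0.129, 0.697, -0.12]
ft_force: [1.9, -0.5, -0.5]
grip_width: 0.0872
time: 2.1
position: [0.451, 0.0005, 0.3714]
tool_rot: [-0.652, -0.279, 0.653, -0.266]
ft_force: [-0.0, -0.1, 0.1]
grip_width: 0.087
[0.4509939  0.00046207 0.37142174] [[-0.007  0.711 -0.703]
 [ 0.017 -0.703 -0.711]
 [-1.    -0.017 -0.007]] -44.68419987168653 [4.14 0.03 0.13]
257 156
267 33
```

View pics/c_scene1.png

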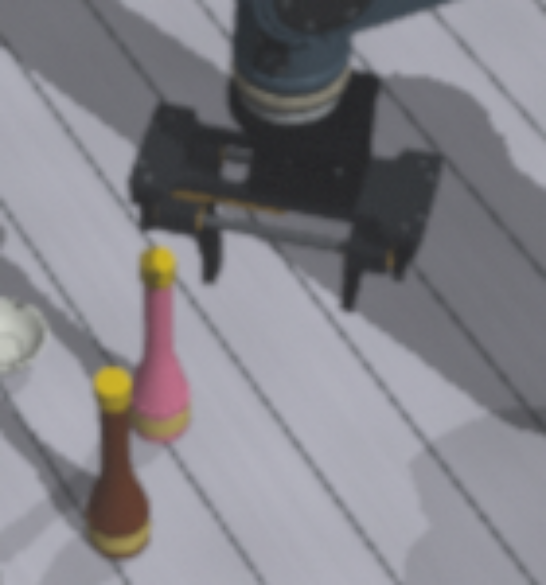

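The gripper body is 190 mm wide across the jaws and 75 mm thick. With the tool vertical, it would hit the bottle neck before the fingertips reach the base, so the tool has to lean back by about 18°. No row commands tilt directly. I'll reach outward past the arm's limit along the push heading and see whether the tool leans.

```bash
python3 -m inch '[[[0,0,0,0.12,0.3],[0,0,0,0.12,0.3],[0,0,0,0.12,0.3],[0,0,0,0.12,0.3],[0,0,0,0.12,0.3],[0,0,0,0.12,0.3],[0,0,0,0.12,0.3],[0,0,0,0.12,0.3]]]' >/dev/null; python3 -m inch '[[[0,0,0,0.1,0.3],[0,0.9,-3.6,0,0.3],[0,0.9,-3.6,0,0.3],[0,0.9,-3.6,0,0.3],[0,0.9,-3.6,0,0.3],[0,0.9,-3.6,0,0.3],[0,0.9,-3.6,0,0.3],[0,0.9,-3.6,0,0.3]]]';python3 -m inch '[[[0,0.9,-3.6,0,0.3],[0,0.9,-3.6,0,0.3],[0,0.9,-3.6,0,0.3],[0,0.9,-3.6,0,0.3],[0,0,0,0,0.3]]]'; python3 -c "
from h import *
p,R,a=tool();print(p,R.round(3),a,robot.get_obs()['q'])"
```

```text
time: 3.53
position: [0.666, -0.1487, 0.3642]
tool_rot: [-0.69, 0.117, 0.703, 0.129]
ft_force: [1.4, -0.7, 0.8]
grip_width: 0.026
time: 3.95
position: [0.7965, -0.245, 0.3493]
tool_rot: [-0.686, 0.124, 0.704, 0.137]
ft_force: [-0.8, 0.6, -3.2]
grip_width: 0.0262
[ 0.79654011 -0.24496106  0.34925783] [[-0.021 -0.363 -0.932]
 [ 0.022 -0.932  0.362]
 [-1.    -0.013  0.027]] -111.25688674093044 [-0.43625331  0.811739    0.50455771  0.01164952  1.85343042  1.50845931]
```

```bash
python3 -m inch '[[[0,0,-4,0,0.3],[0,0,-4,0,0.3],[0,0,-4,0,0.3],[0,0,-4,0,0.3],[0,0,0,0,0.3]]]'; python3 -c "
from h import *
p,R,a=tool();print(p,R.round(3),a,robot.get_obs()['q'])"
```

```text
time: 4.37
position: [0.8603, -0.2783, 0.2831]
tool_rot: [-0.683, 0.127, 0.704, 0.146]
ft_force: [-0.1, -0.8, -1.3]
grip_width: 0.0263
[ 0.86030091 -0.27832012  0.28309643] [[-0.024 -0.379 -0.925]
 [ 0.032 -0.925  0.378]
 [-0.999 -0.02   0.034]] -112.27999035185957 [-0.44252022  1.01748554  0.22669039  0.01979393  1.93274561  1.52346719]
```

```bash
python3 -m inch '[[[-4,0,-2,0,0.3],[-4,0,-2,0,0.3],[-4,0,-2,0,0.3],[-4,0,-2,0,0.3],[0,0,0,0,0.3]]]'; python3 -c "
from h import *
p,R,a=tool();print(p,R.round(3),a,robot.get_obs()['q'].round(3))"
```

```text
time: 4.78
position: [0.8329, -0.2791, 0.4018]
tool_rot: [0.71, -0.132, -0.676, -0.145]
ft_force: [0.3, -0.4, 0.7]
grip_width: 0.0258
[ 0.83291965 -0.27908809  0.40182949] [[ 0.05  -0.384 -0.922]
 [ 0.008 -0.923  0.385]
 [-0.999 -0.027 -0.043]] -112.61254721403213 [-0.461  0.887  0.218  0.032  1.995  1.519]
```

Pressing up and out at the reach limit leaned the tool by 4.4° in the wanted direction. I'll repeat it.

```bash
python3 -m inch '[[[-4,0,-2,0,0.3],[-4,0,-2,0,0.3],[-4,0,-2,0,0.3],[-4,0,-2,0,0.3],[-4,0,-2,0,0.3],[-4,0,-2,0,0.3],[0,0,0,0,0.3]]]'; python3 -c "
from h import *
p,R,a=tool();print(p,R.round(3),a,robot.get_obs()['q'].round(3))"
```

```text
time: 5.37
position: [0.7778, -0.2695, 0.5655]
tool_rot: [0.758, -0.142, -0.622, -0.137]
ft_force: [-0.3, 0.2, 0.5]
grip_width: 0.026
[ 0.77782741 -0.26947836  0.56554055] [[ 0.187 -0.385 -0.904]
 [-0.044 -0.922  0.384]
 [-0.981 -0.032 -0.19 ]] -112.66936952037499 [-0.488  0.692  0.218  0.055  2.044  1.511]
```

```bash
python3 -m inch '[[[-4,0,-2,0,0.3],[-4,0,-2,0,0.3],[-4,0,-2,0,0.3],[-4,0,-2,0,0.3],[-4,0,-2,0,0.3],[0,0,0,0,0.3]]]'; python3 -c "
from h import *
p,R,a=tool();print(p,R.round(3),a,robot.get_obs()['q'].round(3))"
```

```text
time: 5.87
position: [0.7185, -0.2549, 0.6796]
tool_rot: [0.793, -0.147, -0.576, -0.13]
ft_force: [-0.1, 0.3, 0.9]
grip_width: 0.026
[ 0.71847502 -0.2549495   0.67962612] [[ 0.292 -0.384 -0.876]
 [-0.083 -0.923  0.376]
 [-0.953 -0.037 -0.302]] -112.57041401588931 [-0.518  0.543  0.218  0.083  2.079  1.504]
```

```bash
python3 -m inch '[[[-4,0,-2,0,0.3],[-4,0,-2,0,0.3],[-4,0,-2,0,0.3],[-4,0,-2,0,0.3],[0,0,0,0,0.3]]]'; python3 -c "
from h import *
p,R,a=tool();print(p,R.round(3),a,robot.get_obs()['q'].round(3))
c=np.array([.9957,-.0924]);l=np.array([.0924,.9957]);D=np.array([.684,-.154])
f=-R[:2,2]/np.linalg.norm(R[:2,2]);print('f',f)
oil=np.array([.531,-.100]);tip=oil-f*.085
T=np.array([*tip,.30])-R[:,0]*.011;print('tcp',T,shift(T))"
```

```text
time: 6.28
position: [0.6651, -0.2412, 0.7571]
tool_rot: [0.818, -0.15, -0.541, -0.125]
ft_force: [0.3, 0.4, 0.5]
grip_width: 0.026
[ 0.66507259 -0.24121116  0.75705895] [[ 0.369 -0.381 -0.848]
 [-0.11  -0.924  0.367]
 [-0.923 -0.042 -0.383]] -112.41537127067045 [-0.551  0.433  0.218  0.115  2.105  1.498]
f [ 0.91768054 -0.39731905]
tcp [ 0.44893979 -0.06501481  0.31015216] [31.33 -6.17 41.89]
```

```bash
python3 -m inch '[[[2.2,-0.4,3,0,0.3],[2.2,-0.4,3,0,0.3],[2.2,-0.4,3,0,0.3],[2.2,-0.4,3,0,0.3],[2.2,-0.4,3,0,0.3],[2.2,-0.4,3,0,0.3],[2.2,-0.4,3,0,0.3],[2.2,-0.4,3,0,0.3]]]' ;python3 -m inch '[[[2.2,-0.4,3,0,0.3],[2.2,-0.4,3,0,0.3],[2.2,-0.4,3,0,0.3],[2.2,-0.4,3,0,0.3],[0,0,0,0,0.3]]]'
cat >> h.py <<'E'
D=np.array([.684,-.154]);C=np.array([[.9957,-.0924],[.0924,.9957]])
def rep(oil=None,back=.085,tipz=.30):
    p,R,a=tool();f=-R[:2,2]/np.linalg.norm(R[:2,2]);tip=p+.011*R[:,0]
    print("tcp",p.round(4),"tip",tip.round(4),"tipc",(1000*C@(tip[:2]-D)).round(1),"tilt",np.degrees(np.arccos(-R[2,0])).round(1),"x",R[:,0].round(3),"f",np.degrees(np.arctan2(f[1],f[0])).round(1),"q",robot.get_obs()["q"].round(2))
    if oil is not None:
        T=np.array([*(np.array(oil)-f*back),tipz])-R[:,0]*.011;print("T",T.round(4),"shift",shift(T))
    print("fwd1cm",(R.T@np.array([*f,0])).round(3),"down",(-R[2]).round(3),"caddyx",(R.T@np.array([*C[0],0])).round(3),"caddyy",(R.T@np.array([*C[1],0])).round(3))
E
python3 -c "
from h import *
rep([.531,-.1])"
```

```text
time: 6.95
position: [0.557, -0.1539, 0.5165]
tool_rot: [0.83, -0.155, -0.523, -0.119]
ft_force: [0.1, -0.6, 0.1]
grip_width: 0.026
time: 7.37
position: [0.491, -0.1009, 0.3737]
tool_rot: [0.826, -0.153, -0.529, -0.121]
ft_force: [-2.5, 2.1, -2.3]
grip_width: 0.0263
tcp [ 0.491  -0.1009  0.3737] tip [ 0.4953 -0.1023  0.3637] tipc [-192.7   34.1] tilt 24.4 x [ 0.394 -0.125 -0.911] f -23.3 q [-0.47 -0.    1.8   0.08  0.93  1.46]
T [ 0.4486 -0.065   0.31  ] shift [ 3.68 -1.47  7.46]
fwd1cm [ 0.411  0.017 -0.911] down [0.911 0.037 0.411] caddyx [ 0.404 -0.293 -0.867] caddyy [-0.088 -0.955  0.282]
```

```bash
python3 -m inch '[[[1.5,-0.5,2.5,0,0.3],[1.5,-0.5,2.5,0,0.3],[1.5,-0.5,2.5,0,0.3],[0,0,0,0,0.3]]]' ; python3 -c "
from h import *
rep([.531,-.1],.085,.06)"
```

```text
time: 7.7
position: [0.4587, -0.0688, 0.3078]
tool_rot: [0.828, -0.153, -0.526, -0.12]
ft_force: [-1.5, 0.6, -0.4]
grip_width: 0.0259
tcp [ 0.4587 -0.0688  0.3078] tip [ 0.4631 -0.0702  0.2978] tipc [-227.7   63. ] tilt 24.8 x [ 0.399 -0.128 -0.908] f -23.3 q [-0.42  0.01  1.99  0.07  0.72  1.5 ]
T [ 0.4485 -0.065   0.07  ] shift [21.14  0.91 10.92]
fwd1cm [ 0.417  0.017 -0.909] down [0.908 0.037 0.418] caddyx [ 0.409 -0.292 -0.864] caddyy [-0.09  -0.956  0.281]
```

```bash
python3 -m inch '[[[3,0.1,1.5,0,0.3],[3,0.1,1.5,0,0.3],[3,0.1,1.5,0,0.3],[3,0.1,1.5,0,0.3],[3,0.1,1.5,0,0.3],[3,0.1,1.5,0,0.3],[0,0,0,0,0.3]]]' ; python3 -c "
from h import *
rep([.531,-.1],.07,.016)
for n in('top','scene'): save(n,n+'2.png')
a=cv2.imread('pics/top2.png')[130:255,280:430]; b=cv2.imread('pics/scene2.png')[60:215,240:390]
cv2.imwrite('pics/c2.png',np.hstack([cv2.resize(a,(400,333)),cv2.resize(b,(400,413))[40:373]]))"
```

```text
time: 8.28
position: [0.4936, -0.078, 0.1514]
tool_rot: [0.843, -0.149, -0.503, -0.118]
ft_force: [-0.3, -0.4, 0.7]
grip_width: 0.0263
tcp [ 0.4936 -0.078   0.1514] tip [ 0.4985 -0.0795  0.1417] tipc [-191.5   57.1] tilt 28.0 x [ 0.45  -0.133 -0.883] f -23.2 q [-0.42  0.37  2.19  0.58  0.12  0.98]
T [ 0.4617 -0.0709  0.0257] shift [9.56 1.14 8.71]
fwd1cm [ 0.467  0.026 -0.884] down [0.883 0.049 0.467] caddyx [ 0.461 -0.283 -0.841] caddyy [-0.091 -0.958  0.272]
```

View pics/c2.png

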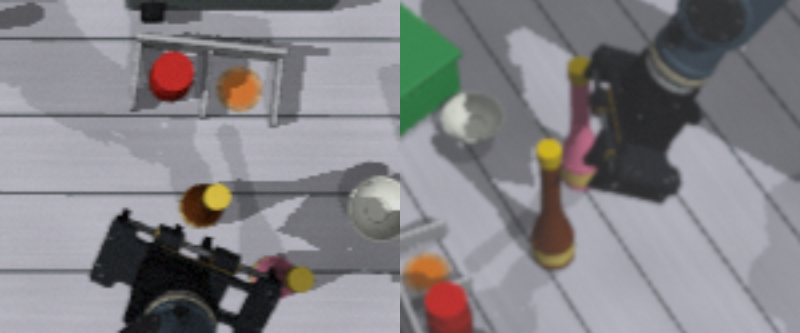

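The tool now stands right behind the bottle at mid height, with the tip near (0.499,-0.080). Joint 5 is close to its lower limit, so this much tilt (28°) can't go any lower here. I'll fit the planar arm geometry from the logged poses to find out which tilt is feasible at the start of the push.

Run:
```python
import numpy as np
from scipy.optimize import least_squares
d=[((.227,-.582,.209),(-1.377,.528,1.434,1.181)),((.7965,-.245,.3493),(-.4363,.8117,.5046,1.8534)),((.8603,-.2783,.2831),(-.4425,1.0175,.2267,1.9327)),((.8329,-.2791,.4018),(-.461,.887,.218,1.995)),((.491,-.1009,.3737),(-.47,0,1.8,.93)),((.4587,-.0688,.3078),(-.42,.01,1.99,.72)),((.7778,-.2695,.5655),(-.488,.692,.218,2.044))]
def m(v,q):
    h,a,b,L,s=v;A=q[1];B=A+q[2];E=B+q[3]
    return s+a*np.sin(A)+b*np.sin(B)+L*np.sin(E), h+a*np.cos(A)+b*np.cos(B)+L*np.cos(E)
def res(v):
    r=[]
    for p,q in d:
        x,z=m(v,q);r+=[x-(p[0]*np.cos(q[0])+p[1]*np.sin(q[0])),z-p[2]]
    return r
s=least_squares(res,[.3,.4,.4,.25,0]);v=s.x;print(v.round(3),np.abs(s.fun).max().round(4))
h,a,b,L,s0=v
for z in (.024,.034):
  for th in (14,16,18,20,22):
    out=[]
    for rho in np.arange(.40,.6,.02):
        t=np.radians(th);wx=rho-L*np.sin(np.pi-t)-s0;wz=z-L*np.cos(np.pi-t)-h
        c=(wx**2+wz**2-a*a-b*b)/2/a/b
        if abs(c)>1: out.append(None);continue
        q3=np.arccos(c);A=np.arctan2(wx,wz)-np.arctan2(b*np.sin(q3),a+b*np.cos(q3));q5=np.pi-t-A-q3
        out.append((round(float(rho),2),round(float(A),2),round(float(q3),2),round(float(q5),2)))
    ok=[o for o in out if o and o[3]>.05 and o[2]<2.42]
    print(z,th,ok[:1])
for p,q in d[4:6]: print(p[1]*np.cos(q[0])-p[0]*np.sin(q[0]))
```

```text
[ 0.171  0.739  0.451  0.445 -0.137] 0.0398
0.024 14 [(0.4, 0.34, 2.38, 0.17)]
0.024 16 [(0.42, 0.35, 2.38, 0.13)]
0.024 18 [(0.42, 0.35, 2.41, 0.07)]
0.024 20 [(0.48, 0.39, 2.33, 0.07)]
0.024 22 [(0.54, 0.43, 2.25, 0.07)]
0.034 14 [(0.4, 0.32, 2.37, 0.2)]
0.034 16 [(0.4, 0.32, 2.4, 0.14)]
0.034 18 [(0.42, 0.33, 2.4, 0.1)]
0.034 20 [(0.46, 0.36, 2.36, 0.08)]
0.034 22 [(0.52, 0.4, 2.28, 0.08)]
0.13240792584221384
0.12421920072493801
```

```bash
cat > kin.py <<'E'
import numpy as np
from scipy.optimize import least_squares
d=[((.227,-.582,.209),(-1.377,.528,1.434,1.181)),((.7965,-.245,.3493),(-.4363,.8117,.5046,1.8534)),((.8603,-.2783,.2831),(-.4425,1.0175,.2267,1.9327)),((.8329,-.2791,.4018),(-.461,.887,.218,1.995)),((.491,-.1009,.3737),(-.47,0,1.8,.93)),((.4587,-.0688,.3078),(-.42,.01,1.99,.72)),((.7778,-.2695,.5655),(-.488,.692,.218,2.044)),((.7185,-.2549,.6796),(-.518,.543,.218,2.079)),((.6651,-.2412,.7571),(-.551,.433,.218,2.105))]
def m(v,q):
    h,a,b,L,s,c=v;A=q[1];B=A+q[2];E=B+q[3]
    return s+a*np.sin(A)+b*np.sin(B)-c*np.cos(B)+L*np.sin(E), h+a*np.cos(A)+b*np.cos(B)+c*np.sin(B)+L*np.cos(E)
def res(v):
    r=[]
    for p,q in d:
        x,z=m(v,q);r+=[x-(p[0]*np.cos(q[0])+p[1]*np.sin(q[0])),z-p[2]]
    return r
s=least_squares(res,[.3,.4,.4,.25,0,0]);v=s.x
E
python3 - <<'E'
from kin import *
print(v.round(3),s.fun.round(3))
lo,hi=[-.75,.22,.03],[2.2,2.43,2.65]
for z in(.024,.034):
  for th in(10,12,14,16,18,20,22,25,28):
    for rho in np.arange(.36,.72,.01):
        f=lambda q:np.r_[np.subtract(m(v,(0,*q)),(rho,z)),q.sum()-np.pi+np.radians(th)]
        k=least_squares(f,[.4,2.2,.4],bounds=(lo,hi))
        if np.abs(k.fun).max()<1e-3: print(z,th,rho.round(2),k.x.round(2));break
E
```

```text
[ 0.275  0.594  0.393  0.327 -0.005 -0.11 ] [ 0.001  0.001 -0.     0.     0.    -0.001 -0.    -0.     0.    -0.
 -0.    -0.    -0.    -0.    -0.     0.     0.     0.   ]
0.024 10 0.38 [0.64 2.29 0.04]
0.024 12 0.41 [0.64 2.25 0.04]
0.024 14 0.44 [0.65 2.2  0.05]
0.024 16 0.47 [0.66 2.16 0.05]
0.024 18 0.5 [0.67 2.11 0.05]
0.024 20 0.53 [0.68 2.07 0.04]
0.024 22 0.56 [0.7  2.02 0.04]
0.024 25 0.61 [0.73 1.94 0.04]
0.024 28 0.66 [0.76 1.86 0.04]
0.034 10 0.37 [0.61 2.31 0.05]
0.034 12 0.39 [0.61 2.29 0.03]
0.034 14 0.42 [0.62 2.25 0.03]
0.034 16 0.45 [0.63 2.2  0.03]
0.034 18 0.48 [0.64 2.16 0.03]
0.034 20 0.51 [0.65 2.11 0.03]
0.034 22 0.55 [0.67 2.04 0.04]
0.034 25 0.6 [0.7  1.96 0.04]
0.034 28 0.65 [0.73 1.88 0.04]
```

```bash
python3 -m inch '[[[-3.4,-0.2,-1.8,0,0.15],[-3.4,-0.2,-1.8,0,0.15],[-3.4,-0.2,-1.8,0,0.15],[-3.4,-0.2,-1.8,0,0.15],[-3.4,-0.2,-1.8,0,0.15],[-3.4,-0.2,-1.8,0,0.15],[-3.4,-0.2,-1.8,0,0.15],[0,0,0,0,0.15]]]' ; python3 -c "
from h import *
rep([.531,-.1],-.27,.48)"
```

```text
time: 9.05
position: [0.5006, -0.0873, 0.4363]
tool_rot: [0.852, -0.161, -0.485, -0.111]
ft_force: [0.3, 0.4, 0.2]
grip_width: 0.0126
tcp [ 0.5006 -0.0873  0.4363] tip [ 0.5059 -0.0892  0.4268] tipc [-183.4   48.1] tilt 30.4 x [ 0.477 -0.167 -0.863] f -23.5 q [-0.42 -0.08  1.74  0.05  0.95  1.53]
T [ 0.7733 -0.206   0.4895] shift [ 10.42   0.38 -28.35]
fwd1cm [ 0.504  0.019 -0.863] down [0.863 0.033 0.505] caddyx [ 0.491 -0.295 -0.82 ] caddyy [-0.122 -0.955  0.27 ]
```

```bash
python3 -m inch '[[[1.8,0,-3.2,0,0.15],[1.8,0,-3.2,0,0.15],[1.8,0,-3.2,0,0.15],[1.8,0,-3.2,0,0.15],[1.8,0,-3.2,0,0.15],[1.8,0,-3.2,0,0.15],[1.8,0,-3.2,0,0.15],[1.8,0,-3.2,0,0.15]]]' ;python3 -m inch '[[[1.8,0,-3.2,0,0.15],[1.8,0,-3.2,0,0.15],[1.8,0,-3.2,0,0.15],[0,0,0,0,0.15]]]' ; python3 -c "
from h import *
rep()"
```

```text
time: 9.72
position: [0.7718, -0.213, 0.4864]
tool_rot: [0.862, -0.18, -0.462, -0.103]
ft_force: [0.8, 0.4, -0.0]
grip_width: 0.0132
time: 10.05
position: [0.8792, -0.2695, 0.5046]
tool_rot: [0.864, -0.192, -0.455, -0.102]
ft_force: [-0.8, -0.9, -2.1]
grip_width: 0.0131
tcp [ 0.8792 -0.2695  0.5046] tip [ 0.8848 -0.2721  0.4955] tipc [210.9 -99.1] tilt 34.4 x [ 0.512 -0.239 -0.825] f -25.2 q [-0.41  0.59  0.69 -0.01  1.26  1.6 ]
fwd1cm [ 0.565  0.001 -0.825] down [0.825 0.001 0.565] caddyx [ 0.532 -0.339 -0.776] caddyy [-0.191 -0.941  0.28 ]
```

```bash
python3 -m inch '[[[2.3,0,-3.2,0,0.15],[2.3,0,-3.2,0,0.15],[2.3,0,-3.2,0,0.15],[2.3,0,-3.2,0,0.15],[3.2,0,-2.4,0,0.15],[3.2,0,-2.4,0,0.15],[3.2,0,-2.4,0,0.15],[3.2,0,-2.4,0,0.15]]]' >/dev/null;python3 -c "
from h import *
rep()"
```

```text
tcp [ 1.0336 -0.375   0.3923] tip [ 1.0398 -0.3782  0.3837] tipc [ 374.9 -190.3] tilt 39.0 x [ 0.561 -0.286 -0.777] f -26.8 q [-0.44  0.98  0.22 -0.02  1.26  1.59]
fwd1cm [ 0.63  -0.001 -0.777] down [ 0.777 -0.001  0.63 ] caddyx [ 0.585 -0.368 -0.723] caddyy [-0.233 -0.93   0.285]
```

```bash
python3 -m inch '[[[-4,0,0,0,0.15],[-4,0,0,0,0.15],[-4,0,0,0,0.15],[-4,0,0,0,0.15],[-4,0,0,0,0.15],[-4,0,0,0,0.15],[-4,0,0,0,0.15],[-4,0,0,0,0.15]]]' >/dev/null;python3 -m inch '[[[-4,0,0,0,0.15],[-4,0,0,0,0.15],[0,0,0,0,0.15]]]' >/dev/null;python3 -c "
from h import *
rep()"
```

```text
tcp [ 0.8218 -0.2799  0.6597] tip [ 0.8271 -0.2833  0.6507] tipc [ 154.5 -115.5] tilt 35.3 x [ 0.489 -0.309 -0.816] f -29.6 q [-0.43  0.53  0.41 -0.08  1.59  1.64]
fwd1cm [ 0.578 -0.016 -0.816] down [ 0.816 -0.022  0.578] caddyx [ 0.516 -0.425 -0.744] caddyy [-0.262 -0.905  0.335]
```

```bash
python3 -m inch '[[[3.6,0,-1.6,0,0.15],[3.6,0,-1.6,0,0.15],[3.6,0,-1.6,0,0.15],[3.6,0,-1.6,0,0.15]]]' >/dev/null;python3 -c "
from h import *
rep()";python3 -m inch '[[[3.8,0,-1,0,0.15],[3.8,0,-1,0,0.15],[3.8,0,-1,0,0.15],[3.8,0,-1,0,0.15]]]' >/dev/null;python3 -c "
from h import *
rep()"
```

```text
tcp [ 0.9132 -0.3436  0.6061] tip [ 0.9191 -0.3474  0.5976] tipc [ 251.9 -170.8] tilt 39.1 x [ 0.531 -0.34  -0.777] f -30.4 q [-0.45  0.72  0.22 -0.08  1.52  1.64]
fwd1cm [ 0.63  -0.015 -0.777] down [ 0.777 -0.019  0.63 ] caddyx [ 0.56  -0.438 -0.703] caddyy [-0.289 -0.899  0.33 ]
tcp [ 0.9843 -0.4057  0.4997] tip [ 0.9905 -0.4098  0.4915] tipc [ 328.8 -226.3] tilt 42.2 x [ 0.562 -0.367 -0.741] f -31.3 q [-0.47  0.87  0.22 -0.07  1.32  1.64]
fwd1cm [ 0.671 -0.015 -0.741] down [ 0.741 -0.016  0.671] caddyx [ 0.594 -0.451 -0.666] caddyy [-0.313 -0.892  0.325]
```

```bash
python3 -m inch '[[[-3.5,0,0,0,0.15],[-3.5,0,0,0,0.15],[-3.5,0,0,0,0.15],[-3.5,0,0,0,0.15],[-3.5,0,0,0,0.15],[0,0,0,0,0.15]]]' >/dev/null;python3 -c "
from h import *
rep();print(shift((.48,-.06,.5)))"
```

```text
tcp [ 0.8987 -0.3604  0.552 ] tip [ 0.904  -0.3643  0.5432] tipc [ 238.5 -189.1] tilt 37.1 x [ 0.486 -0.357 -0.798] f -32.4 q [-0.46  0.69  0.4  -0.1   1.41  1.67]
fwd1cm [ 0.601 -0.025 -0.799] down [ 0.798 -0.033  0.602] caddyx [ 0.516 -0.478 -0.711] caddyy [-0.311 -0.878  0.364]
[-26.91  -1.8   44.21]
```

```bash
python3 -m inch '[[[-1.9,-0.1,3.2,0,0.15],[-1.9,-0.1,3.2,0,0.15],[-1.9,-0.1,3.2,0,0.15],[-1.9,-0.1,3.2,0,0.15],[-1.9,-0.1,3.2,0,0.15],[-1.9,-0.1,3.2,0,0.15],[-1.9,-0.1,3.2,0,0.15],[-1.9,-0.1,3.2,0,0.15]]]' >/dev/null;python3 -c "
from h import *
rep();print(shift((.48,-.06,.45)))"
```

```text
tcp [ 0.6544 -0.1962  0.5142] tip [ 0.6597 -0.2005  0.5055] tipc [-19.9 -48.5] tilt 38.4 x [ 0.486 -0.386 -0.784] f -33.7 q [-0.37  0.16  1.35 -0.22  0.99  1.87]
fwd1cm [ 0.619 -0.032 -0.785] down [ 0.784 -0.04   0.62 ] caddyx [ 0.52  -0.503 -0.69 ] caddyy [-0.34  -0.863  0.373]
[-8.71 -1.2  21.29]
```

```bash
python3 -m inch '[[[-2.2,-0.2,3,0,0.15],[-2.2,-0.2,3,0,0.15],[-2.2,-0.2,3,0,0.15],[-2.2,-0.2,3,0,0.15],[-2.2,-0.2,3,0,0.15],[-2.2,-0.2,3,0,0.15],[-2.2,-0.2,3,0,0.15],[0,0,0,0,0.15]]]' >/dev/null;python3 -c "
from h import *
rep()"
```

```text
tcp [ 0.4341 -0.0302  0.5136] tip [ 0.4397 -0.0347  0.5053] tipc [-254.3   96.2] tilt 40.4 x [ 0.504 -0.407 -0.762] f -35.1 q [-0.04 -0.22  1.73 -0.45  1.07  2.26]
fwd1cm [ 0.646 -0.028 -0.763] down [ 0.762 -0.033  0.647] caddyx [ 0.539 -0.521 -0.662] caddyy [-0.359 -0.853  0.379]
```

```bash
python3 -m inch '[[[-0.4,0,3.6,0,0.15],[-0.4,0,3.6,0,0.15],[-0.4,0,3.6,0,0.15],[0,0,0,0,0.15]]]' >/dev/null;python3 -c "
from h import *
rep()"
```

```text
tcp [0.3594 0.0213 0.4587] tip [0.3651 0.0167 0.4505] tipc [-333.3  140.5] tilt 41.7 x [ 0.522 -0.412 -0.747] f -36.0 q [ 0.2  -0.28  1.93 -0.62  1.06  2.6 ]
fwd1cm [ 0.665 -0.018 -0.747] down [ 0.747 -0.02   0.665] caddyx [ 0.558 -0.526 -0.642] caddyy [-0.362 -0.85   0.381]
```

```bash
python3 -m inch '[[[1.2,3.2,-1.3,0,0.15],[1.2,3.2,-1.3,0,0.15],[1.2,3.2,-1.3,0,0.15],[1.2,3.2,-1.3,0,0.15],[0,0,0,0,0.15]]]' >/dev/null;python3 -c "
from h import *
rep()";python3 -m inch '[[[-0.4,0,3.6,0,0.15],[-0.4,0,3.6,0,0.15],[-0.4,0,3.6,0,0.15],[-0.4,0,3.6,0,0.15],[0,0,0,0,0.15]]]' >/dev/null;python3 -c "
from h import *
rep()"
```

```text
tcp [ 0.347  -0.0852  0.4645] tip [ 0.3529 -0.0897  0.4563] tipc [-335.6   33.4] tilt 42.1 x [ 0.534 -0.405 -0.742] f -35.0 q [-0.41 -0.44  1.99 -0.2   0.88  1.85]
fwd1cm [ 0.669 -0.017 -0.743] down [ 0.742 -0.019  0.67 ] caddyx [ 0.569 -0.51  -0.645] caddyy [-0.354 -0.86   0.367]
tcp [ 0.2592 -0.028   0.3917] tip [ 0.2652 -0.0327  0.3837] tipc [-428.3   82.1] tilt 43.5 x [ 0.542 -0.425 -0.725] f -36.8 q [-0.05 -0.52  2.22 -0.55  0.87  2.41]
fwd1cm [ 0.688 -0.011 -0.726] down [ 0.725 -0.011  0.688] caddyx [ 0.579 -0.531 -0.619] caddyy [-0.373 -0.847  0.379]
```

```bash
python3 -m inch '[[[-1,2,3.2,0,0.15],[-1,2,3.2,0,0.15],[-1,2,3.2,0,0.15],[-1,2,3.2,0,0.15],[0,0,0,0,0.15]]]' >/dev/null;python3 -c "
from h import *
rep()"
```

```text
tcp [ 0.1361 -0.0261  0.3422] tip [ 0.1422 -0.0307  0.3343] tipc [-550.9   72.7] tilt 43.5 x [ 0.551 -0.413 -0.725] f -35.9 q [ 0.21 -0.75  2.37 -0.63  1.07  2.59]
fwd1cm [ 0.688 -0.008 -0.725] down [ 0.725 -0.009  0.688] caddyx [ 0.587 -0.515 -0.625] caddyy [-0.36  -0.857  0.369]
```

```bash
python3 -m inch '[[[1.2,-1.8,-3.3,0,0.15],[1.2,-1.8,-3.3,0,0.15],[1.2,-1.8,-3.3,0,0.15],[1.2,-1.8,-3.3,0,0.15],[1.2,-1.8,-3.3,0,0.15],[1.2,-1.8,-3.3,0,0.15],[1.2,-1.8,-3.3,0,0.15],[1.2,-1.8,-3.3,0,0.15]]]' ;python3 -c "
from h import *
rep();print(shift((.87,0,.5)))"
```

```text
time: 16.38
position: [0.4277, -0.0547, 0.4683]
tool_rot: [0.881, -0.289, -0.357, -0.115]
ft_force: [0.3, 0.0, -0.1]
grip_width: 0.0131
tcp [ 0.4277 -0.0547  0.4683] tip [ 0.434  -0.0594  0.4607] tipc [-257.6   71.1] tilt 46.0 x [ 0.579 -0.427 -0.695] f -36.1 q [-0.13 -0.25  1.93 -0.51  0.8   2.31]
fwd1cm [ 0.719 -0.003 -0.695] down [ 0.695 -0.003  0.719] caddyx [ 0.616 -0.514 -0.597] caddyy [-0.372 -0.858  0.356]
[ 21.06 -30.56 -24.88]
```

```bash
python3 -m inch '[[[1.8,-2.5,-2.1,0,0.15],[1.8,-2.5,-2.1,0,0.15],[1.8,-2.5,-2.1,0,0.15],[1.8,-2.5,-2.1,0,0.15],[1.8,-2.5,-2.1,0,0.15],[1.8,-2.5,-2.1,0,0.15],[1.8,-2.5,-2.1,0,0.15],[1.8,-2.5,-2.1,0,0.15]]]' >/dev/null;python3 -m inch '[[[1.8,-2.5,-2.1,0,0.15],[1.8,-2.5,-2.1,0,0.15],[1.8,-2.5,-2.1,0,0.15],[1.8,-2.5,-2.1,0,0.15]]]' ;python3 -c "
from h import *
rep()"; python3 -m inch '[[[-4,0,0,0,0.15],[-4,0,0,0,0.15],[-4,0,0,0,0.15],[-4,0,0,0,0.15]]]' >/dev/null;python3 -c "
from h import *
rep()"
```

```text
time: 17.38
position: [0.9194, -0.0544, 0.5445]
tool_rot: [0.889, -0.303, -0.323, -0.119]
ft_force: [1.0, -0.5, 0.6]
grip_width: 0.0133
tcp [ 0.9194 -0.0544  0.5445] tip [ 0.9261 -0.0594  0.5374] tipc [232.3 116.5] tilt 49.7 x [ 0.608 -0.461 -0.647] f -39.0 q [-0.03  0.57  0.77 -0.52  1.1   2.28]
fwd1cm [ 0.762  0.019 -0.647] down [0.647 0.016 0.763] caddyx [ 0.648 -0.539 -0.538] caddyy [-0.403 -0.842  0.359]
tcp [ 0.8546 -0.0016  0.5975] tip [ 0.8608 -0.0068  0.59  ] tipc [162.5 162.9] tilt 47.6 x [ 0.565 -0.475 -0.674] f -37.6 q [ 0.06  0.49  0.76 -0.56  1.27  2.29]
fwd1cm [ 0.738 -0.023 -0.675] down [ 0.674 -0.021  0.738] caddyx [ 0.607 -0.554 -0.57 ] caddyy [-0.421 -0.832  0.361]
```

```bash
python3 -c "
from h import *
print(shift((.34,-.10,.45))/14)"
```

```text
[-1.03285714  2.835       2.45142857]
```

```bash
python3 -m inch '[[[-1,2.7,2.4,0,0.15],[-1,2.7,2.4,0,0.15],[-1,2.7,2.4,0,0.15],[-1,2.7,2.4,0,0.15],[-1,2.7,2.4,0,0.15],[-1,2.7,2.4,0,0.15],[-1,2.7,2.4,0,0.15],[-1,2.7,2.4,0,0.15]]]' >/dev/null; python3 -m inch '[[[-1,2.7,2.4,0,0.15],[-1,2.7,2.4,0,0.15],[-1,2.7,2.4,0,0.15],[-1,2.7,2.4,0,0.15],[-1,2.7,2.4,0,0.15],[0,0,0,0,0.15]]]'; python3 -c "
from h import *
rep();print(shift((.32,-.10,.25)))"
```

```text
time: 18.88
position: [0.4076, -0.1191, 0.4734]
tool_rot: [0.888, -0.325, -0.304, -0.115]
ft_force: [-1.4, -0.6, -1.2]
grip_width: 0.0134
tcp [ 0.4076 -0.1191  0.4734] tip [ 0.4143 -0.1247  0.4667] tipc [-271.3    4.2] tilt 52.1 x [ 0.605 -0.507 -0.615] f -40.7 q [-0.34 -0.32  2.02 -0.5   0.62  2.22]
fwd1cm [ 0.789  0.008 -0.615] down [0.615 0.007 0.789] caddyx [ 0.649 -0.573 -0.501] caddyy [-0.449 -0.819  0.356]
[ 7.46  4.35 22.47]
```

```bash
python3 -m inch '[[[1,0.8,3.6,0,0.15],[1,0.8,3.6,0,0.15],[1,0.8,3.6,0,0.15],[1,0.8,3.6,0,0.15],[0,0,0,0,0.15]]]' ; python3 -c "
from h import *
rep()"
```

```text
time: 19.3
position: [0.3592, -0.1218, 0.3658]
tool_rot: [0.892, -0.332, -0.285, -0.112]
ft_force: [-0.8, 0.3, -1.0]
grip_width: 0.0131
tcp [ 0.3592 -0.1218  0.3658] tip [ 0.366  -0.1277  0.3594] tipc [-319.1   -3.2] tilt 54.3 x [ 0.617 -0.528 -0.584] f -41.9 q [-0.44 -0.28  2.35 -1.01  0.26  2.74]
fwd1cm [ 0.812  0.016 -0.584] down [0.584 0.011 0.812] caddyx [ 0.663 -0.584 -0.468] caddyy [-0.469 -0.812  0.348]
```

```bash
python3 -m inch '[[[2,0,3,-0.1,0.15],[2,0,3,-0.1,0.15],[2,0,3,-0.1,0.15],[0,0,0,0,0.15]]]' ; python3 -c "
from h import *
rep()"
```

```text
time: 19.63
position: [0.3561, -0.1543, 0.3341]
tool_rot: [0.899, -0.287, -0.332, 0.004]
ft_force: [0.3, -0.3, 0.0]
grip_width: 0.013
tcp [ 0.3561 -0.1543  0.3341] tip [ 0.3629 -0.16    0.3276] tipc [-319.2  -35.6] tilt 53.6 x [ 0.616 -0.518 -0.594] f -17.1 q [-0.7  -0.22  2.43 -1.43  0.    2.75]
fwd1cm [ 0.74  -0.245 -0.626] down [ 0.594 -0.197  0.78 ] caddyx [ 0.661 -0.434 -0.613] caddyy [-0.459 -0.879  0.128]
```

```bash
python3 -m inch '[[[2.4,-0.6,3,0,0.15],[2.4,-0.6,3,0,0.15],[2.4,-0.6,3,0,0.15],[2.4,-0.6,3,0,0.15],[0,0,0,0,0.15]]]' ; python3 -c "
from h import *
rep()"
```

```text
time: 20.05
position: [0.3555, -0.1564, 0.2966]
tool_rot: [0.885, -0.278, -0.374, -0.016]
ft_force: [-0.2, -0.0, -0.0]
grip_width: 0.013
tcp [ 0.3555 -0.1564  0.2966] tip [ 0.3617 -0.1617  0.2892] tipc [-320.2  -37.4] tilt 47.9 x [ 0.565 -0.481 -0.67 ] f -19.9 q [-0.7  -0.13  2.44 -1.43  0.    2.75]
fwd1cm [ 0.695 -0.187 -0.694] down [ 0.67 -0.18  0.72] caddyx [ 0.607 -0.424 -0.672] caddyy [-0.426 -0.888  0.174]
```

```bash
python3 -m inch '[[[1,-2.4,2.6,0,0.15],[1,-2.4,2.6,0,0.15],[1,-2.4,2.6,0,0.15],[1,-2.4,2.6,0,0.15],[0,0,0,0,0.15]]]' ; python3 -c "
from h import *
rep()"
```

```text
time: 20.47
position: [0.36, -0.109, 0.2667]
tool_rot: [0.879, -0.244, -0.41, -0.019]
ft_force: [0.3, -0.4, 0.1]
grip_width: 0.0134
tcp [ 0.36   -0.109   0.2667] tip [ 0.366  -0.1135  0.2587] tipc [-320.4   10.9] tilt 43.1 x [ 0.545 -0.413 -0.73 ] f -18.2 q [-0.51 -0.06  2.44 -1.43  0.09  2.85]
fwd1cm [ 0.647 -0.147 -0.749] down [ 0.73  -0.166  0.663] caddyx [ 0.581 -0.361 -0.73 ] caddyy [-0.361 -0.917  0.167]
```

```bash
python3 -m inch '[[[1.4,-2.2,2.6,0,0.15],[1.4,-2.2,2.6,0,0.15],[1.4,-2.2,2.6,0,0.15],[1.4,-2.2,2.6,0,0.15],[1.4,-2.2,2.6,0,0.15],[0,0,0,0,0.15]]]' ; python3 -c "
from h import *
rep()"
```

```text
time: 20.97
position: [0.3658, -0.0803, 0.2219]
tool_rot: [0.864, -0.198, -0.462, -0.022]
ft_force: [-0.3, 0.6, 0.8]
grip_width: 0.0132
tcp [ 0.3658 -0.0803  0.2219] tip [ 0.3713 -0.0838  0.213 ] tipc [-317.9   41. ] tilt 36.2 x [ 0.495 -0.322 -0.807] f -15.6 q [-0.45  0.06  2.44 -1.43  0.08  2.85]
fwd1cm [ 0.563 -0.101 -0.82 ] down [ 0.807 -0.145  0.572] caddyx [ 0.522 -0.276 -0.807] caddyy [-0.275 -0.95   0.147]
```

```bash
python3 -m inch '[[[2,-2,2.4,0,0.15],[2,-2,2.4,0,0.15],[2,-2,2.4,0,0.15],[2,-2,2.4,0,0.15],[2,-2,2.4,0,0.15],[2,-2,2.4,0,0.15],[0,0,0,0,0.15]]]' ; python3 -c "
from h import *
rep()"
```

```text
time: 21.55
position: [0.3636, -0.045, 0.1654]
tool_rot: [0.838, -0.146, -0.525, -0.029]
ft_force: [-0.6, 0.8, 0.2]
grip_width: 0.0125
tcp [ 0.3636 -0.045   0.1654] tip [ 0.368  -0.0473  0.1556] tipc [-324.5   77. ] tilt 27.3 x [ 0.405 -0.214 -0.889] f -13.0 q [-0.39  0.22  2.44 -1.43  0.04  2.85]
fwd1cm [ 0.443 -0.052 -0.895] down [ 0.889 -0.105  0.446] caddyx [ 0.423 -0.186 -0.887] caddyy [-0.176 -0.977  0.121]
```

```bash
python3 -m inch '[[[2.6,-1.2,1.6,0,0.15],[2.6,-1.2,1.6,0,0.15],[2.6,-1.2,1.6,0,0.15],[2.6,-1.2,1.6,0,0.15],[0,0,0,0,0.15]]]' ; python3 -c "
from h import *
rep([.531,-.1],.085,.05)"
```

```text
time: 21.97
position: [0.3858, -0.0082, 0.1218]
tool_rot: [0.814, -0.14, -0.563, -0.039]
ft_force: [0.2, -0.6, 0.2]
grip_width: 0.0135
tcp [ 0.3858 -0.0082  0.1218] tip [ 0.3894 -0.0102  0.1116] tipc [-306.6  116. ] tilt 22.0 x [ 0.327 -0.184 -0.927] f -13.7 q [-0.22  0.37  2.36 -1.27  0.11  2.85]
T [ 0.4448 -0.0779  0.0602] shift [ 8.92  4.5  -4.64]
fwd1cm [ 0.361 -0.037 -0.932] down [ 0.927 -0.094  0.363] caddyx [ 0.343 -0.181 -0.922] caddyy [-0.153 -0.979  0.135]
```

```bash
python3 -m inch '[[[1.4,0.8,-1.2,0.03,0],[1.4,0.8,-1.2,0.03,0],[1.4,0.8,-1.2,0.03,0],[1.4,0.8,-1.2,0.03,0],[1.4,0.8,-1.2,0.03,0],[0,0,0,0,0]]]' ; python3 -c "
from h import *
rep([.531,-.1],.065,.05)"
```

```text
time: 22.47
position: [0.4515, -0.0795, 0.0878]
tool_rot: [0.808, -0.183, -0.552, -0.1]
ft_force: [0.3, 0.3, -0.1]
grip_width: 0.0004
tcp [ 0.4515 -0.0795  0.0878] tip [ 0.4551 -0.0815  0.0776] tipc [-234.6   51. ] tilt 21.9 x [ 0.324 -0.184 -0.928] f -23.0 q [-0.38  0.51  2.24 -1.27  0.05  2.85]
T [ 0.4676 -0.0725  0.0602] shift [ 2.95 -1.4  -0.1 ]
fwd1cm [ 0.371 -0.016 -0.929] down [ 0.928 -0.04   0.371] caddyx [ 0.34  -0.319 -0.885] caddyy [-0.154 -0.947  0.283]
```

```bash
python3 -m inch '[[[0,-1.2,0,0,0],[0.9,-1.1,0.4,0,0],[0.9,0,0.4,0,0],[0.9,0,0.4,0,0],[0,0,0,0,0]]]'
cat >> h.py <<'E'
def rel(oil):
    p,R,a=tool();f=-R[:2,2]/np.linalg.norm(R[:2,2]);l=np.array([-f[1],f[0]]);tip=p+.011*R[:,0]
    for n,q in(("oil",oil),("pink",(.440,-.192))):
        d=np.array(q)-tip[:2];print(n,"fwd %.1f left %.1f mm"%(1000*d@f,1000*d@l))
E
python3 -c "
from h import *
rep();rel((.531,-.1))"
```

```text
time: 22.88
position: [0.4637, -0.0625, 0.0717]
tool_rot: [0.802, -0.183, -0.56, -0.102]
ft_force: [0.6, -0.6, 0.5]
grip_width: 0.0002
tcp [ 0.4637 -0.0625  0.0717] tip [ 0.467  -0.0645  0.0614] tipc [-224.3   69.1] tilt 20.8 x [ 0.307 -0.179 -0.935] f -23.2 q [-0.32  0.55  2.21 -1.21  0.08  2.85]
fwd1cm [ 0.352 -0.016 -0.936] down [ 0.935 -0.041  0.353] caddyx [ 0.322 -0.321 -0.891] caddyy [-0.15  -0.946  0.287]
oil fwd 72.8 left -7.5 mm
pink fwd 25.3 left -127.9 mm
```

```bash
python3 -m inch '[[[1.4,0,0.6,0,0],[1.4,0,0.6,0,0],[1.4,0,0.6,0,0],[0,0,0,0,0]]]' ; python3 -c "
from h import *
rep();rel((.531,-.1))"
```

```text
time: 23.22
position: [0.4725, -0.0662, 0.0437]
tool_rot: [0.792, -0.18, -0.574, -0.106]
ft_force: [0.2, 0.3, 0.0]
grip_width: 0.0003
tcp [ 0.4725 -0.0662  0.0437] tip [ 0.4755 -0.068   0.0333] tipc [-215.5   66.4] tilt 18.8 x [ 0.277 -0.164 -0.947] f -23.3 q [-0.33  0.62  2.17 -1.21  0.07  2.85]
fwd1cm [ 0.319 -0.013 -0.948] down [ 0.947 -0.039  0.32 ] caddyx [ 0.291 -0.321 -0.901] caddyy [-0.137 -0.946  0.292]
oil fwd 63.6 left -7.5 mm
pink fwd 16.3 left -127.9 mm
```

```bash
python3 -m inch '[[[1.2,0,0.5,0,0],[1,0,0.5,0,0],[0,0,0,0,0]]]' ; python3 -c "
from h import *
rep();rel((.531,-.1))
for n in('top','scene'): save(n,n+'3.png')
a=cv2.imread('pics/top3.png')[130:255,280:430]; b=cv2.imread('pics/scene3.png')[80:205,240:390]
cv2.imwrite('pics/c3.png',np.hstack([cv2.resize(a,(400,333)),cv2.resize(b,(400,333))]))"
```

```text
time: 23.47
position: [0.477, -0.0677, 0.0268]
tool_rot: [0.786, -0.178, -0.582, -0.108]
ft_force: [-0.1, -0.2, 0.6]
grip_width: 0.0003
tcp [ 0.477  -0.0677  0.0268] tip [ 0.4799 -0.0694  0.0163] tipc [-211.1   65.4] tilt 17.6 x [ 0.26  -0.155 -0.953] f -23.3 q [-0.33  0.66  2.15 -1.21  0.07  2.85]
fwd1cm [ 0.3   -0.012 -0.954] down [ 0.953 -0.037  0.3  ] caddyx [ 0.273 -0.32  -0.907] caddyy [-0.13  -0.947  0.295]
oil fwd 59.1 left -7.9 mm
pink fwd 11.9 left -128.4 mm
```

View pics/c3.png

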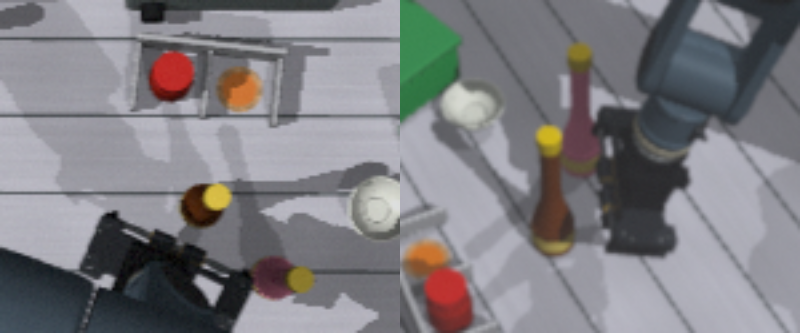

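```bash
python3 -m inch '[[[0.2,0,-0.7,0,0],[0.2,0,-0.7,0,0],[0.2,0,-0.7,0,0],[0.2,0,-0.6,0,0]]]' ; python3 -c "
from h import *
rep();rel((.531,-.1))"
```

```text
time: 23.9
position: [0.4985, -0.0771, 0.0279]
tool_rot: [0.785, -0.177, -0.584, -0.107]
ft_force: [0.1, 0.1, -0.2]
grip_width: 0.0002
tcp [ 0.4985 -0.0771  0.0279] tip [ 0.5013 -0.0788  0.0174] tipc [-188.9   58. ] tilt 17.4 x [ 0.256 -0.154 -0.954] f -23.1 q [-0.34  0.66  2.09 -0.61  0.11  2.25]
fwd1cm [ 0.296 -0.012 -0.955] down [ 0.954 -0.039  0.296] caddyx [ 0.269 -0.318 -0.909] caddyy [-0.129 -0.947  0.293]
oil fwd 35.7 left -7.9 mm
pink fwd -11.8 left -128.2 mm
```

```bash
python3 -m inch '[[[0.18,0,-0.5,0,0],[0.18,0,-0.5,0,0],[0.18,-0.03,-0.5,0,0],[0.18,-0.03,-0.5,0,0],[0.18,-0.03,-0.5,0,0]]]' ; python3 -c "
from h import *
rep()
im=save('top','t4.png');s=save('scene','s4.png')
Y=((22,130,90),(32,255,255))
p,a=blob(im,*Y,(350,185,385,212));o=onplane('top',p,.215);p2,a2=blob(s,*Y,(270,120,305,145));print('oil',o,a,onplane('scene',p2,.207),a2,(1000*C@(o[:2]-D)).round(1));rel(o[:2])"
```

```text
time: 24.32
position: [0.5161, -0.0848, 0.0266]
tool_rot: [0.781, -0.178, -0.589, -0.107]
ft_force: [-2.7, 1.2, 2.4]
grip_width: 0.0006
tcp [ 0.5161 -0.0848  0.0266] tip [ 0.5188 -0.0865  0.016 ] tipc [-170.8   51.9] tilt 16.6 x [ 0.243 -0.152 -0.958] f -23.2 q [-0.34  0.67  2.04 -0.4   0.16  2.03]
fwd1cm [ 0.283 -0.012 -0.959] down [ 0.958 -0.042  0.283] caddyx [ 0.256 -0.318 -0.913] caddyy [-0.129 -0.947  0.294]
oil [ 0.5413314  -0.10587021  0.215     ] 79 [ 0.54375343 -0.10361644  0.207     ] 86 [-146.5   34.7]
oil fwd 27.0 left -9.1 mm
pink fwd -32.3 left -128.1 mm
```

The oil axis reads only 27 mm ahead of the tip, and I expected about 36. Before going further I'll check that the bottle is sliding and not leaning.

Run:
```python
from h import *
f=lambda fn,x,y:cv2.resize(cv2.imread(fn)[y:y+100,x:x+66],(396,600),interpolation=cv2.INTER_CUBIC)
cv2.imwrite('pics/c4.png',np.hstack([f('pics/scene3.png',265,105),f('pics/s4.png',265,105)]))
for nm in('scene0.png','s4.png'):
    s=cv2.imread('pics/'+nm)[:,:,::-1].copy()
    p,a=blob(s,(20,100,60),(35,255,255),(280,150,312,180));print(nm,'band',p,a,onplane('scene',p,.023)[:2])
    p,a=blob(s,(22,130,90),(32,255,255),(270,120,305,145));print('cap',p,onplane('scene',p,.207)[:2])
```

```text
scene0.png band [298.45098039 171.60784314] 51 [ 0.53788673 -0.07721704]
cap [295.74074074 132.45679012] [ 0.53138592 -0.09772067]
s4.png band [292.72222222 173.27777778] 18 [ 0.55743358 -0.08074338]
cap [291.18604651 132.70930233] [ 0.54375343 -0.10361644]
```

View pics/c4.png

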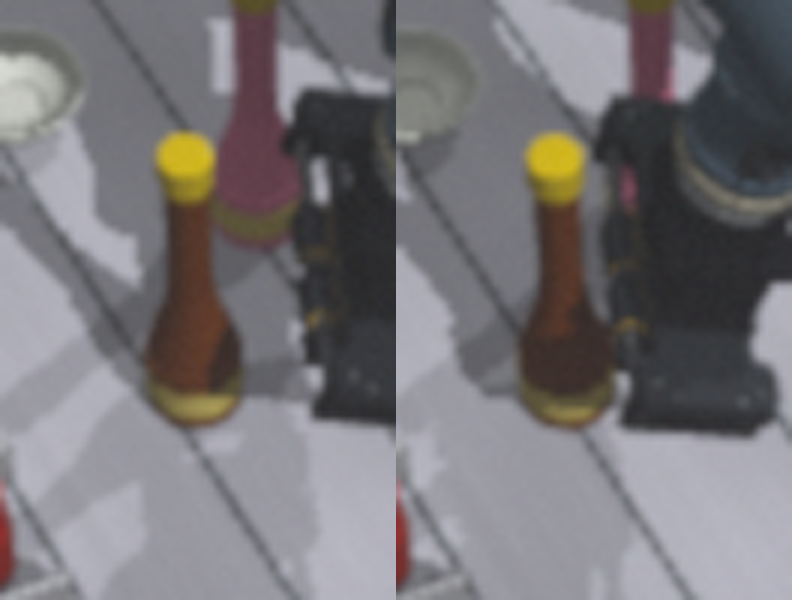

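In the zoomed pair the cap and base have shifted by the same amount, about 4 px, so the bottle slid upright. There is a visible gap of about 6 mm between the neck and the gripper. I'll keep pushing towards the disc.

```bash
cat >> h.py <<'E'
def look(k,bt,bs):
    Y=((22,130,90),(32,255,255));t=save('top','t%d.png'%k);s=save('scene','s%d.png'%k)
    p,a=blob(t,*Y,bt);o=onplane('top',p,.215)[:2];p2,a2=blob(s,*Y,bs);o2=onplane('scene',p2,.207)[:2]
    print('px',p.round(),a,p2.round(),a2,'oil',o.round(4),o2.round(4),'caddy',(1000*C@(o-D)).round(1),(1000*C@(o2-D)).round(1));rep();rel((o+o2)/2)
E
python3 -m inch '[[[0.13,-0.05,-0.57,0,0],[0.13,-0.05,-0.57,0,0],[0.15,-0.05,-0.57,0,0],[0.15,-0.05,-0.57,0,0],[0.15,-0.05,-0.57,0,0],[0.15,-0.05,-0.57,0,0],[0.15,-0.05,-0.57,0,0]]]' ; python3 -c "
from h import *
look(5,(350,175,390,210),(250,115,305,145))"
```

```text
time: 25.0
position: [0.5512, -0.0965, 0.0269]
tool_rot: [0.778, -0.178, -0.593, -0.108]
ft_force: [-2.4, 0.9, -0.0]
grip_width: 0.0005
px [368. 189.] 82 [278. 133.] 88 oil [ 0.574  -0.1223] [ 0.5787 -0.1218] caddy [-112.4   21.4] [-107.9   22.3]
tcp [ 0.553  -0.0972  0.0274] tip [ 0.5556 -0.0989  0.0168] tipc [-133.   43.] tilt 16.3 x [ 0.236 -0.15  -0.96 ] f -23.2 q [-0.34  0.69  1.94 -0.26  0.25  1.89]
fwd1cm [ 0.276 -0.012 -0.961] down [ 0.96  -0.043  0.277] caddyx [ 0.249 -0.318 -0.915] caddyy [-0.128 -0.947  0.295]
oil fwd 28.2 left -13.1 mm
pink fwd -69.6 left -131.1 mm
```

```bash
python3 -m inch '[[[-0.2,0,0.7,0,0],[-0.1,0.6,0.3,0,0],[0,0.6,0,0,0],[0,0.2,0,0,0],[0.15,0,-0.5,0,0],[0,0,0,0,0]]]'; python3 -c "
from h import *
rep();rel((.5765,-.122))"
```

```text
time: 25.6
position: [0.5444, -0.1104, 0.0292]
tool_rot: [0.781, -0.178, -0.589, -0.107]
ft_force: [1.1, 0.4, 0.5]
grip_width: 0.0004
tcp [ 0.5444 -0.1104  0.0292] tip [ 0.5471 -0.1121  0.0187] tipc [-140.2   29.1] tilt 16.7 x [ 0.243 -0.152 -0.958] f -23.2 q [-0.37  0.68  1.96 -0.24  0.22  1.84]
fwd1cm [ 0.283 -0.013 -0.959] down [ 0.958 -0.042  0.284] caddyx [ 0.256 -0.318 -0.913] caddyy [-0.129 -0.947  0.294]
oil fwd 30.9 left 2.5 mm
pink fwd -67.0 left -115.6 mm
```

```bash
python3 -m inch '[[[0.2,0,-0.57,0,0],[0.2,0,-0.57,0,0],[0.17,0,-0.57,0,0],[0.17,0,-0.57,0,0],[0.17,0,-0.57,0,0],[0.17,0,-0.57,0,0],[0.17,0,-0.57,0,0]]]'; python3 -c "
from h import *
look(6,(355,165,390,200),(240,115,290,145))"
```

```text
time: 26.18
position: [0.5796, -0.1263, 0.0267]
tool_rot: [0.777, -0.178, -0.594, -0.108]
ft_force: [-3.1, 0.6, 3.3]
grip_width: 0.0004
px [374. 177.] 81 [265. 134.] 85 oil [ 0.6075 -0.1384] [ 0.6131 -0.1381] caddy [-77.6   8.4] [-72.1   9.3]
tcp [ 0.5815 -0.1272  0.0271] tip [ 0.5841 -0.1288  0.0165] tipc [-101.8   15.9] tilt 16.1 x [ 0.234 -0.149 -0.961] f -23.2 q [-0.37  0.7   1.85 -0.18  0.31  1.77]
fwd1cm [ 0.274 -0.012 -0.962] down [ 0.961 -0.044  0.274] caddyx [ 0.247 -0.318 -0.915] caddyy [-0.127 -0.947  0.295]
oil fwd 27.8 left 1.6 mm
pink fwd -107.6 left -114.8 mm
```

```bash
python3 -m inch '[[[-0.2,0,0.7,0,0],[-0.1,0.2,0.3,-0.08,0],[0,0.3,0,-0.08,0],[0,0.2,0,-0.06,0],[0,0,0,0,0]]]'; python3 -c "
from h import *
rep();rel((.610,-.138))"
```

```text
time: 26.7
position: [0.5735, -0.1308, 0.0287]
tool_rot: [0.789, -0.109, -0.605, -0.017]
ft_force: [0.7, 0.9, -0.4]
grip_width: 0.0009
tcp [ 0.5735 -0.1308  0.0287] tip [ 0.5762 -0.1325  0.0182] tipc [-109.4   11.4] tilt 16.8 x [ 0.245 -0.152 -0.958] f -9.5 q [-0.39  0.7   1.88 -0.18  0.28  1.53]
fwd1cm [ 0.266 -0.03  -0.963] down [ 0.958 -0.106  0.268] caddyx [ 0.258 -0.101 -0.961] caddyy [-0.129 -0.989  0.07 ]
oil fwd 34.3 left 0.1 mm
pink fwd -124.5 left -81.0 mm
```

```bash
python3 -m inch '[[[0.17,0.05,-0.57,0,0],[0.17,0.05,-0.57,0,0],[0.17,0.05,-0.57,0,0],[0.17,0.05,-0.57,0,0],[0.17,0.05,-0.57,0,0],[0.17,0.05,-0.57,0,0],[0.17,0.05,-0.57,0,0]]]'; python3 -c "
from h import *
look(7,(355,155,390,195),(230,115,285,145))"
```

```text
time: 27.28
position: [0.6085, -0.1402, 0.0279]
tool_rot: [0.784, -0.11, -0.611, -0.02]
ft_force: [-5.8, 1.6, 5.6]
grip_width: 0.0003
px [376. 167.] 83 [256. 136.] 96 oil [ 0.6385 -0.1466] [ 0.6421 -0.1444] caddy [-46.    3.2] [-42.6   5.7]
tcp [ 0.6106 -0.1409  0.0281] tip [ 0.6131 -0.1426  0.0175] tipc [-71.6   4.8] tilt 16.1 x [ 0.234 -0.15  -0.961] f -9.9 q [-0.38  0.72  1.77 -0.15  0.37  1.51]
fwd1cm [ 0.256 -0.028 -0.966] down [ 0.961 -0.104  0.258] caddyx [ 0.247 -0.107 -0.963] caddyy [-0.127 -0.989  0.077]
oil fwd 27.2 left 1.8 mm
pink fwd -162.1 left -78.3 mm
```

```bash
python3 -m inch '[[[0.1,0.03,-0.45,0,0],[0.1,0.03,-0.45,0,0],[0.1,0.03,-0.45,0,0],[0.1,0.03,-0.45,0,0]]]'; python3 -c "
from h import *
look(8,(355,145,390,185),(230,115,275,145))"
```

```text
time: 27.72
position: [0.6276, -0.1451, 0.0277]
tool_rot: [0.784, -0.11, -0.611, -0.02]
ft_force: [-3.4, 1.3, 1.6]
grip_width: 0.0005
px [377. 160.] 82 [249. 138.] 90 oil [ 0.6576 -0.15  ] [ 0.6621 -0.1477] caddy [-26.7   1.6] [-22.4   4.3]
tcp [ 0.6289 -0.1456  0.0281] tip [ 0.6314 -0.1472  0.0175] tipc [-53.    1.9] tilt 16.0 x [ 0.232 -0.149 -0.961] f -9.9 q [-0.37  0.74  1.72 -0.14  0.41  1.5 ]
fwd1cm [ 0.254 -0.027 -0.967] down [ 0.961 -0.103  0.255] caddyx [ 0.244 -0.107 -0.964] caddyy [-0.127 -0.989  0.078]
oil fwd 28.2 left 3.3 mm
pink fwd -180.9 left -77.1 mm
```

```bash
python3 -m inch '[[[0.08,0.03,-0.45,0,0],[0.08,0.03,-0.45,0,0],[0.08,0.03,-0.45,0,0],[0.08,0.03,-0.4,0,0]]]'; python3 -c "
from h import *
look(9,(355,140,390,182),(225,115,270,150))
a=cv2.imread('pics/t9.png')[130:230,310:430]; b=cv2.imread('pics/s9.png')[110:235,200:350]
cv2.imwrite('pics/c9.png',np.hstack([cv2.resize(a,(400,333)),cv2.resize(b,(400,333))]))"
```

```text
time: 28.15
position: [0.6459, -0.1498, 0.0287]
tool_rot: [0.783, -0.11, -0.611, -0.021]
ft_force: [-1.8, -0.3, 0.2]
grip_width: 0.0006
px [379. 153.] 84 [242. 139.] 89 oil [ 0.6779 -0.1552] [ 0.6825 -0.1537] caddy [-5.9 -1.7] [-1.5  0.1]
tcp [ 0.6469 -0.1502  0.029 ] tip [ 0.6494 -0.1518  0.0184] tipc [-34.6  -1. ] tilt 15.9 x [ 0.231 -0.148 -0.962] f -9.9 q [-0.37  0.75  1.67 -0.13  0.45  1.49]
fwd1cm [ 0.253 -0.027 -0.967] down [ 0.962 -0.103  0.254] caddyx [ 0.243 -0.107 -0.964] caddyy [-0.126 -0.989  0.078]
oil fwd 30.7 left 2.7 mm
pink fwd -199.4 left -75.7 mm
```

View pics/c9.png

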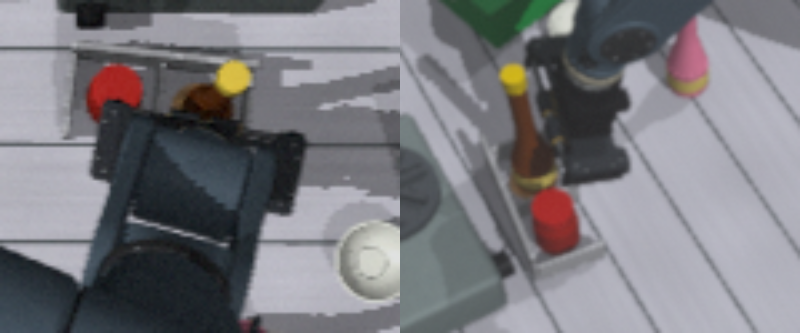

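```bash
python3 -m inch '[[[-0.4,0,1,0,0],[-0.6,0,1.5,0,0],[-0.8,0,1.5,0,0],[-2,0,1,0,0],[-3,0,0,0,0],[-3,0,0,0,0],[-3,0,0,0,0],[0,0,0,0,0]]]'; python3 -m inch '[[[-3.5,0,0,0,0],[-3.5,0,0,0,0],[-3.5,0,0.5,0,0],[-3,0,1.5,0,0],[-2,-1,3,0,0],[-1,-1,3,0,0],[0,-1,3,0,0],[0,0,0,0,0]]]'; python3 -c "
from h import *
look(10,(355,140,390,182),(225,115,270,150))
a=cv2.imread('pics/t10.png')[130:230,310:430]; b=cv2.imread('pics/s10.png')[110:235,200:350]
cv2.imwrite('pics/c10.png',np.hstack([cv2.resize(a,(400,333)),cv2.resize(b,(400,333))]))"
```

```text
time: 28.92
position: [0.5753, -0.1252, 0.1442]
tool_rot: [0.79, -0.112, -0.602, -0.019]
ft_force: [0.6, -0.2, 0.1]
grip_width: 0.0004
time: 29.58
position: [0.4411, -0.0545, 0.2747]
tool_rot: [0.796, -0.114, -0.594, -0.018]
ft_force: [-1.3, 0.6, -0.7]
grip_width: 0.0005
px [379. 154.] 81 [244. 139.] 77 oil [ 0.6766 -0.1543] [ 0.6791 -0.1514] caddy [-7.3 -1. ] [-5.1  2.1]
tcp [ 0.448  -0.0574  0.2777] tip [ 0.4511 -0.0592  0.2673] tipc [-240.7   72.8] tilt 18.8 x [ 0.278 -0.164 -0.947] f -9.9 q [-0.33  0.08  1.97 -0.09  0.77  1.49]
fwd1cm [ 0.302 -0.034 -0.953] down [ 0.947 -0.108  0.304] caddyx [ 0.292 -0.114 -0.95 ] caddyy [-0.137 -0.988  0.076]
oil fwd 239.5 left -53.3 mm
pink fwd 11.9 left -132.7 mm
```

View pics/c10.png

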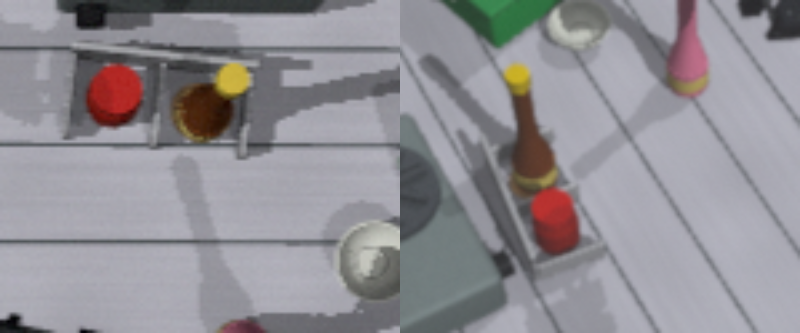

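Run:
```python
from h import *
for n,bx,z in(("top",(325,145,357,172),.075),("scene",(245,170,272,208),.04)):
    for k in("0","10"):
        im=cv2.imread("pics/"+(n if k=="0" else n[0])+k+".png")[:,:,::-1].copy()
        print(n,k,"jar",onplane(n,blob(im,(0,150,80),(4,255,255),bx)[0],z)[:2].round(4))
        if n=="top":print("dish",onplane(n,blob(im,(0,0,165),(180,60,255),(405,190,440,225))[0],.02)[:2].round(4))
print(robot.hand_in())
```

```text
top 0 jar [ 0.6899 -0.0609]
dish [ 0.5185 -0.3217]
top 10 jar [ 0.6888 -0.0611]
dish [ 0.5035 -0.2841]
scene 0 jar [ 0.6909 -0.0658]
scene 10 jar [ 0.6906 -0.0674]
the job is handed in; nothing more can be done
None
```

I handed the job in with the oil bottle standing upright in the disc stall; no verdict is reported.

**How it was done:** The gripper body would have met the bottle's neck with the tool vertical. The moves can't tilt the tool, so I leaned it back about 17° by pressing against the arm's reach and joint limits. I then slid the bottle with closed fingertips about 17 mm above the table, in three pushes. Measured forces stayed at about 8 N or less.

**Last checks:**
- **Position:** from the cap, the axis is about 6 mm in front of the disc's centre. The two views give (-7, -1) and (-5, +2) mm in the caddy frame, so they agree within about 3 mm.
- **Upright:** it looks upright in both views, and the arm was clear of everything.
- **Chilli jar:** it had moved no more than about 2 mm, which is within measurement error.
- **Time:** the job was handed in at about 30 s of the 64 s.

**Doubtful or not checked:**
- **Dish:** my colour mask gave a dish shift of about 40 mm. I think that is the mask merging with bright table as the arm's shadow moved, because by eye in the final picture the dish is within a few mm of its first pixel position. I didn't re-measure it before handing in.
- **Neck clearance:** the bottle axis sat about 28 mm ahead of the fingertip, closer than the 36 mm I expected from the pad width. A picture early in the push showed about 6 mm between neck and gripper. I can't rule out a brief touch of the neck.
- **Other objects:** I didn't re-measure the cup, green bottle or skewers; the arm didn't work near them.

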